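# Set up the recipe book on the folding stand beside the hob

## Task

Set up the recipe book for cooking: first take the wooden spoon off the folded book stand and lay its bowl in the spoon rest on the hob, then swing the stand's wire backrest up and over until it leans back against its stop. Then take the book from where it is propped against the honey jar and lean it square and central on the stand, right way up with its cover facing forward, its foot behind the two toes and its back resting on the wire; leave all the other things where they stand.

Things in the scene. Friction and masses are not known exactly. Their poses are not given: they have to be found in the camera images.
- book: White paperback with a blue band, 200 tall x 140 wide x 16 thick, 0.2-0.4 kg. Starts propped on its foot edge, back against the honey jar, leaning back 30 deg from vertical. Origin: middle of the back cover. x: from foot to top edge; y: across the width; z: out through the front cover. Front cover at z = 16.
- book_foot (a point): Middle of the book's foot (bottom) edge, halfway through its thickness; axes as the book's
- book_top (a point): Middle of the book's top edge, halfway through its thickness; axes as the book's; the edge to pinch
- stand: Fixed dark sheet-steel base 190 x 155 of the book stand, upper face 5 above its underside. Origin: on its underside, under the hinge line. x: to the rear, away from the cook; y: to the left along the hinge; z: up. Sheet from x = -115 to 75. Hinge line at x = 0, z = 16. Two toes, 26 wide, 3 thick, top at z = 24, at y = -38 and 38; inner faces at x = -43.
- backrest (a joint): Hinge of the wire backrest in rad: 0 = folded forward flat over the base, 1.57 = upright, 2.007 = leaning back 25 deg from vertical against its stop, where it stays by its own weight. It is a U of round copper wire 8 thick, 120 wide, from hinge to top rail 150; wires at y = -60 and 60, a thinner cross wire 58 from the hinge, otherwise open.
- backrest_rail (a point): Middle of the backrest's top rail (round wire, 8 thick, straight for 90), on the wire's axis; folded it overhangs the base's front edge by 35, 16 above the worktop
- spoon: Brown wooden spoon, 315 long, 15 high, handle about 10 thick, bowl 45 wide, 45 g. Starts lying on top of the folded wire backrest. Origin: underside, mid length. x: along the spoon towards the bowl; z: up as it lies.
- spoon_bowl (a point): Middle of the spoon's bowl, 125 along x from the spoon's origin and 7 above its underside
- spoon_rest: Loose blue-grey flat oval spoon rest on the hob glass (z = 0), 150 long (its x), 78 wide (its y), 9 high. Origin: middle of its underside.
- honey_jar: Glass honey jar with green lid, 70 across, 101 high, 0.65 kg, loose; the book leans on it. Origin: middle of its underside.
- timer: Red and white kitchen timer, 66 across, 57 high, bystander. Origin: middle of its underside.
- spice_a: Spice jar with red lid, 45 across, 106 high, bystander. Origin: middle of its underside.
- spice_b: Second spice jar with red lid, 45 across, 106 high, bystander. Origin: middle of its underside.
- matchbox: Matchbox, 37 x 56 x 15 high, bystander on the worktop's front. Origin: middle of its underside.
Mind the look-alikes: they are no part of the job. Leave any red look-alike of the spoon_rest alone.

How it is judged:
On the way, in this order (a step that is already met when the one before it is completed fails the run):
1. the spoon lies released with its bowl on the spoon rest while the backrest is still folded (x of spoon_bowl in the frame of spoon_rest between -0.065 and 0.065 m and y of spoon_bowl in the frame of spoon_rest between -0.034 and 0.034 m and contact force between spoon and spoon_rest above 0.02 N and contact force between spoon and the fingers below 0.05 N and value of joint backrest below 0.2 rad), for 0.2 s.
2. the backrest leans back against its stop (value of joint backrest above 1.93 rad), for 0.2 s.
At the end, for the whole second after the job is handed in: spoon bowl over the spoon rest (65 mm along, 34 mm across from its middle); backrest within 0.075 rad of its stop; book on the base between toes and hinge, within 25 mm of the middle and 7 deg of square, leaning back on the wire 21 to 35 deg, cover forward, right way up; all at rest (x of spoon_bowl in the frame of spoon_rest between -0.065 and 0.065 m and y of spoon_bowl in the frame of spoon_rest between -0.034 and 0.034 m and contact force between spoon and spoon_rest above 0.02 N and value of joint backrest above 1.93 rad and x of book_foot in the frame of stand between -0.043 and 0 m and y of book_foot in the frame of stand between -0.025 and 0.025 m and z of book_foot in the frame of stand below 0.018 m and angle between the y axis of book and the y axis of stand, either way round below 0.12 rad and angle between book's own z axis and vertical between 0.95 and 1.2 rad and x of book_top in the frame of stand above 0.04 m and contact force between book and stand above 0.2 N and linear speed of each of book, spoon below 0.01 m/s); the robot touches nothing.
It fails at once if the book falls flat or is tipped over (angle between book's own z axis and vertical below 0.55 rad or angle between book's own z axis and vertical above 2 rad).
It fails at once if the honey jar, the spoon rest, the timer, a spice jar or the matchbox is shifted by more than 3 cm (distance of any of honey_jar, spoon_rest, timer, spice_a, spice_b, matchbox from where it was at the start of the episode above 0.03 m).
It also fails if it takes over 67 s, if anything falls off the work surface, if the arm or the gripper's body presses on something with over 40 N, if the wrist force passes 120 N, or if a joint passes its speed limit or range.

## Robot

A 6-joint arm with a two-finger parallel gripper is mounted at the origin on a cart in front of the work surface, level with it; the furniture and walls round the work are solid. World frame = base frame: x ahead of the robot, y to its left, z up, the work surface at z = 0. Lengths are in m, angles in rad, forces in N, time in s.
With the tool pointing down it reaches from about 0.275 to 1 m from the base axis. Payload 8.4 kg.
Tool frame: the origin (TCP) lies on the centre line of the jaws, within the pads' length; the fingertips stand 17 mm ahead of it and the grasp point (between the pads) lies 2 mm behind it (bot.tcp_to_tips is the z of the fingertips in the tool frame, in m); z points along the fingers, y is the line along which they close (so a half turn about z gives the same grasp; the last joint's range is limited). The gripper opens to 85 mm and grips with 20 to 120 N. Pads are 22 mm wide; open, the fingers measure 114 mm over their backs; the gripper's body (76 mm by 85 mm) begins 54 mm behind the grasp point. The pads swing forward as they close: fully open they stand 13 mm farther back than shut.
Start: joints at [-1.13, 0.353, 1.633, -0, 1.155, -0.002], TCP at [0.268, -0.565, 0.248] pointing down, gripper open.
Joint ranges: [-2.63, 2.63], [-0.92, 2.1], [0.06, 2.66], [-1.3, 4.44], [0, 2.69], [-3.02, 3.02]. Speed limits (rad/s): [2.22, 2.22, 2.79, 3.14, 3.14, 3.14].

## Interface

Orientations are given as a unit quaternion [x, y, z, w].
In Python, from workcell import bot, hand, kinematics, get_obs, vision, hand_in gives the robot as it stands. The module is installed in compiled form; this text tells all that it offers. Calls block until the motion is done:
- bot.reach(position, orientation): joint-space move of the TCP to a pose.
- bot.servo_line(position, ori=None, velocity=0.15): straight line of the TCP; ori=None keeps the orientation; velocity is the mean speed in m/s.
- bot.goto_joints(angles): joint-space move.
- hand.move_gripper(opening, strength=None): finger opening in m; strength is the grip in N (None keeps the last); returns when the fingers have stopped.
- bot.dwell(seconds).
- kinematics.solve_ik(position, orientation): joint angles nearest the present ones, or None.
- get_obs(): the state.
- vision.read_camera(name): name is "scene" or "top"; returns a dict with "frame" (400x640x3 uint8, red, green, blue), "intrinsics" (3x3 intrinsics, pixels), "view" (4x4, takes a point from world to camera coordinates). Camera axes: x right, y down, z forward; pixel columns grow to the right and rows downward; lengths in m; the calibration is good to about 2 mm. A picture is of the moment at which its call begins. There is no depth.
A pose or a line that the arm cannot do raises bot.IKError and nothing moves.
- hand_in(): hands the job in; it is judged then, once.
The state is a dict: "time_s": time; "joint_pos": joint angles; "joint_vel": joint speeds; "joint_efforts": joint torques, N m; "position": TCP position; "orientation": TCP orientation; "wrist_force": force on the tool from outside, world axes, zero at the start; "ft_torque": the same for the moment, N m; "gripper_width": finger opening in m; "grip_force": force on a finger pad.
Only numpy, scipy, OpenCV 4.12 (cv2) and the standard library are available. Lean on these libraries where they do the work, as an engineer would, in place of code of your own. Each camera call takes 0.05 s, during which the arm holds its last target. There are 200 camera calls.

## Working session

There is one attempt and no reset: what is moved stays moved. The work goes in short steps, each a Python script; the robot and the scene stay as the last script left them, time stands still between calls to the robot, and variables do not carry over. Pictures are saved under pics/ and viewed, at most 10 in all, crops included, and the job is handed in when it is done.

```bash
mkdir -p pics
cat > h.py <<'E'
import numpy as np, cv2
from scipy.spatial.transform import Rotation as R
from workcell import bot, hand, kinematics, get_obs, vision, hand_in
def snap(n,f):
    c=vision.read_camera(n); cv2.imwrite('pics/'+f,c['frame'][:,:,::-1]); np.savez('pics/'+f[:-4],**c); return c
def ray(f,u,v,z):
    c=np.load('pics/'+f+'.npz'); V=c['view']; d=np.linalg.inv(c['intrinsics'])@[u,v,1]; o=-V[:3,:3].T@V[:3,3]; d=V[:3,:3].T@d
    return o+d*(z-o[2])/d[2]
def proj(f,p):
    c=np.load('pics/'+f+'.npz'); q=c['intrinsics']@(c['view']@np.r_[p,1])[:3]; return q[:2]/q[2]
def tri(f1,p1,f2,p2):
    A=[];B=[]
    for f,p in((f1,p1),(f2,p2)):
        c=np.load('pics/'+f+'.npz'); P=c['intrinsics']@c['view'][:3]
        for k in(0,1): r=p[k]*P[2]-P[k]; A.append(r[:3]);B.append(-r[3])
    return np.linalg.lstsq(np.array(A),np.array(B),rcond=None)[0]
def quat(z,y):
    z=np.array(z,float);z/=np.linalg.norm(z);y=np.array(y,float);y-=z*(y@z);y/=np.linalg.norm(y)
    return R.from_matrix(np.c_[np.cross(y,z),y,z]).as_quat()
def st():
    o=get_obs(); print('t%.1f'%o['time_s'],np.round(o['position'],3),'F',np.round(o['wrist_force'],1),'w%.4f g%.1f'%(o['gripper_width'],o['grip_force']),np.round(o['joint_pos'],2))
E
python3 - <<'E'
from h import *
for n in('scene','top'):
    c=snap(n,n+'0.png'); V=c['view']; print(n,np.round(-V[:3,:3].T@V[:3,3],3),np.round(V[2,:3],2),c['intrinsics'][0,0])
E
```

```text
scene [-0.209  1.224  0.892] [ 0.52 -0.7  -0.5 ] 506.84374580705503
top [0.252 0.128 1.452] [ 0.24 -0.   -0.97] 512.927527508773
```

View pics/scene0.png

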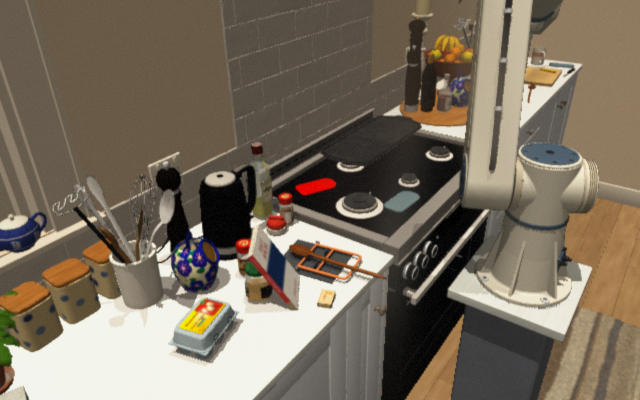

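View pics/top0.png

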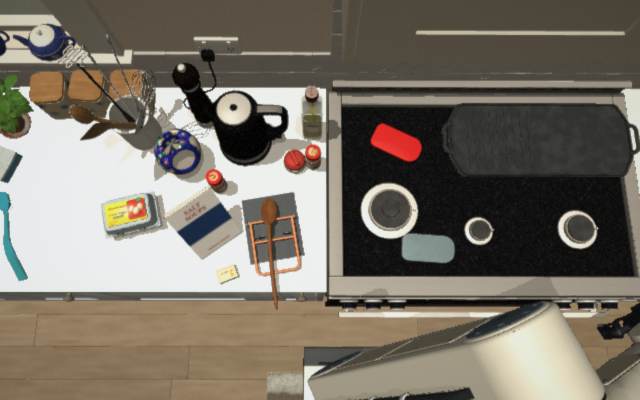

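Candidates: the spoon is on the stand at top (270,250), with another wooden spoon in the crock at (85,115), which I leave. The rest is the blue-grey oval at (428,248), with the red look-alike at (396,143). The book is at (203,222), with the egg box at (130,213) and the matchbox at (228,273). I'll check these choices in close crops.

Run:
```python
from h import *
a=cv2.imread('pics/top0.png')[135:315,155:345]; cv2.imwrite('pics/ct.png',cv2.resize(a,None,fx=3.2,fy=3.2,interpolation=cv2.INTER_CUBIC))
a=cv2.imread('pics/scene0.png')[185:315,225:435]; cv2.imwrite('pics/cs.png',cv2.resize(a,None,fx=3.8,fy=3.8,interpolation=cv2.INTER_CUBIC))
```

```text
(no output)
```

View pics/ct.png

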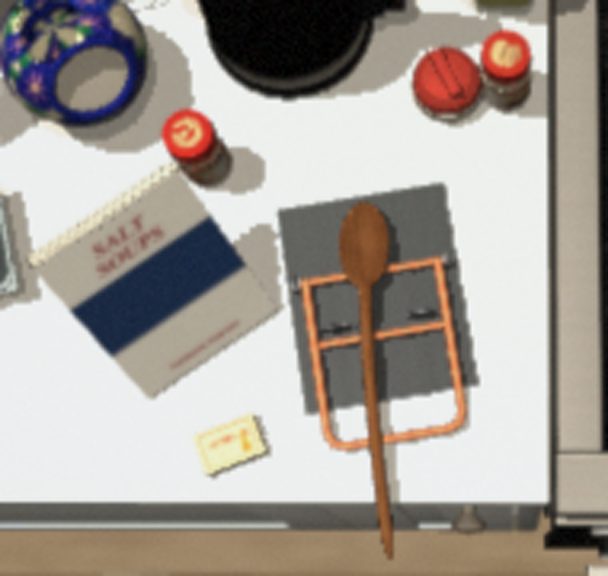

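View pics/cs.png

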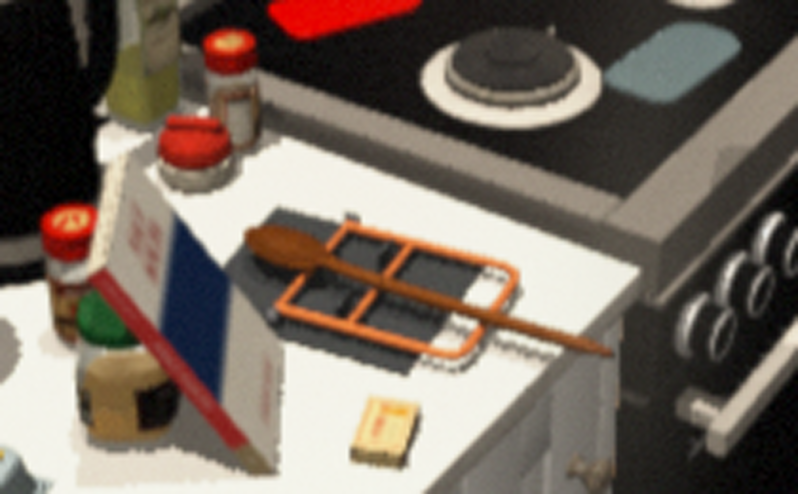

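Crop checks out: spoon bowl at crop (363,245) and tip (388,557), lying over the copper U with its rail middle at (398,437). Stand corners are (278,210), (443,183), (478,383), (307,412). Book foot corners are (153,397) and (278,308), and its top edge runs (33,262)-(175,165), title upward. The rest is the blue-grey oval.

Run:
```python
from h import *
np.set_printoptions(precision=4,suppress=True)
C=lambda u,v,z:ray('top0',155+u/3.2,135+v/3.2,z)
cs=[C(*p,.005) for p in((278,210),(443,183),(478,383),(307,412))]
for k in range(4): print('corner',cs[k],np.linalg.norm(cs[k]-cs[k-1]))
yd=(cs[0]-cs[1]+cs[3]-cs[2]); xd=cs[0]+cs[1]-cs[2]-cs[3]
print('yaw',np.arctan2(xd[1],xd[0]),np.arctan2(-yd[0],yd[1]),'mid',np.mean(cs,0))
print('rail',C(340,447,.016),C(462,425,.016),C(398,437,.016),'hinge',C(303,285,.016),C(442,262,.016))
print('spoon bowl',C(363,245,.03),'tip',C(388,557,.022),'end',C(363,203,.03), 'necks',C(368,330,.025),C(376,440,.025))
f=[C(153,397,.0),C(278,308,.0)];t=[C(33,262,.177),C(175,165,.177)]
print('book foot',f,np.linalg.norm(f[0]-f[1]),'top',t,np.linalg.norm(t[0]-t[1]),'len',np.linalg.norm(f[0]-t[0]),np.linalg.norm(f[1]-t[1]))
g=lambda u,v:(225+u/3.8,185+v/3.8); T=lambda u,v:(155+u/3.2,135+v/3.2)
print('tri topL',tri('top0',T(33,262),'scene0',g(90,272)),'topR',tri('top0',T(175,165),'scene0',g(125,155)),'footR',tri('top0',T(278,308),'scene0',g(280,345)),'footL',tri('top0',T(153,397),'scene0',g(272,470)))
im=cv2.imread('pics/top0.png');h=im[225:270,395:465].astype(int)
m=((h[:,:,0]>h[:,:,2]+10)&(h.sum(2)>200)).astype(np.uint8)
c=max(cv2.findContours(m,0,2)[0],key=cv2.contourArea)+[395,225]
r=cv2.minAreaRect(c.reshape(-1,2).astype(np.float32)); b=[ray('top0',*p,.007) for p in cv2.boxPoints(r)]
print('rest',np.mean(b,0),b,[np.linalg.norm(b[k]-b[k-1]) for k in range(4)])
for n,p,z in(('timer',(446,80),.057),('spA',(507,53),.106),('spB',(189,132),.106),('match',(232,444),.015)): print(n,C(*p,z))
print('jar lid',ray('scene0',*g(105,315),.101))
```

```text
corner [0.6075 0.3413 0.005 ] 0.18592290861058358
corner [0.6332 0.192  0.005 ] 0.1515109285033525
corner [0.4503 0.1588 0.005 ] 0.1858848995530886
corner [0.4244 0.3092 0.005 ] 0.15259285134877112
yaw 0.17659781315500508 0.17038246839235938 mid [0.5289 0.2503 0.005 ]
rail [0.3927 0.2782 0.016 ] [0.412  0.1723 0.016 ] [0.4015 0.2279 0.016 ] hinge [0.5361 0.315  0.016 ] [0.5573 0.1915 0.016 ]
spoon bowl [0.5696 0.2612 0.03  ] tip [0.2989 0.2341 0.022 ] end [0.608  0.2621 0.03  ] necks [0.4942 0.2554 0.025 ] [0.3979 0.2463 0.025 ]
book foot [array([0.4381, 0.4465, 0.    ]), array([0.5182, 0.3388, 0.    ])] 0.13425084304135734 top [array([0.5223, 0.5085, 0.177 ]), array([0.6023, 0.4001, 0.177 ])] 0.13466360061791458 len 0.20562028288134013 0.2053315935261355
tri topL [0.5278 0.5141 0.1639] topR [0.6036 0.4013 0.1679] footR [ 0.5197  0.3398 -0.0037] footL [ 0.4408  0.449  -0.0063]
rest [ 0.4612 -0.1647  0.007 ] [array([ 0.4868, -0.1217,  0.007 ]), array([ 0.4869, -0.21  ,  0.007 ]), array([ 0.4356, -0.2073,  0.007 ]), array([ 0.4355, -0.1197,  0.007 ])] [np.float64(0.05135658396003298), np.float64(0.08833865971953067), np.float64(0.051406280729892256), np.float64(0.08759850959366458)]
timer [0.7145 0.1882 0.057 ]
spA [0.7229 0.1337 0.106 ]
spB [0.6511 0.4048 0.106 ]
match [0.3953 0.3723 0.015 ]
jar lid [0.5533 0.4843 0.101 ]
```

Run:
```python
from h import *
np.set_printoptions(precision=4,suppress=True)
im=cv2.imread('pics/top0.png').astype(int); h=im[225:270,395:465]
m=((h[:,:,0]>h[:,:,2]+8)&(h.sum(2)>120)).astype(np.uint8)
c=max(cv2.findContours(m,0,2)[0],key=cv2.contourArea)+[395,225]
r=cv2.minAreaRect(c.reshape(-1,2).astype(np.float32)); b=[ray('top0',*p,.007) for p in cv2.boxPoints(r)]
print(r,'rest',np.mean(b,0),[np.linalg.norm(b[k]-b[k-1]) for k in range(4)])
rest=ray('top0',428,248,.007); print(rest)
C=lambda u,v,z:ray('top0',155+u/3.2,135+v/3.2,z)
f=[C(153,397,.008),C(278,308,.008)];t=[C(33,262,.173),C(175,165,.173)]
print('book front foot',f,'back top',t,np.linalg.norm(t[0]-t[1]))
print('kettle',tri('top0',(235,107),'scene0',(220,176)))
g=np.array([.450,.2512,.030]); yaw=.094; dn=[0,0,-1]
sd=np.array([.087,.996,0]); y2=np.array([-sd[1],sd[0],0]); y1=np.array([-np.sin(yaw),np.cos(yaw),0])
p=np.r_[rest[:2],0]-.124*sd
for s in(1,-1):
    for pos,y in((g,y1),(p+[0,0,.021],y2)): print(s,kinematics.solve_ik(pos,quat(dn,s*y)))
```

```text
((427.5841064453125, 247.7389678955078), (51.685264587402344, 26.275005340576172), 3.814074993133545) rest [ 0.4707 -0.1909  0.007 ] [np.float64(0.1455167855031086), np.float64(0.07551002740043566), np.float64(0.1473102511110295), np.float64(0.07551469233396327)]
[ 0.4697 -0.1921  0.007 ]
book front foot [array([0.437 , 0.4447, 0.008 ]), array([0.5168, 0.3376, 0.008 ])] back top [array([0.5232, 0.5097, 0.173 ]), array([0.6034, 0.401 , 0.173 ])] 0.1350862218304818
kettle [0.799  0.3349 0.2334]
1 [ 0.5062  0.5045  2.0144 -0.      0.6227 -1.1586]
1 [-0.6051  0.5621  1.9258 -0.      0.6537  2.6237]
-1 [ 0.5062  0.5045  2.0144 -0.      0.6227  1.983 ]
-1 [-0.6051  0.5621  1.9258 -0.      0.6537 -0.5179]
```

Rest measures 146 x 76, so it matches the blue-grey oval, with its centre at (0.470,-0.191). Moving the spoon now.

Run:
```python
from h import *
dn=[0,0,-1]; g=np.array([.450,.2512,.030]); yaw=.094
q1=quat(dn,[np.sin(yaw),-np.cos(yaw),0])
a=np.radians(8); sd=np.array([np.sin(a),np.cos(a),0]); q2=quat(dn,[sd[1],-sd[0],0])
p=np.array([.455,-.175,0])-.124*sd
hand.move_gripper(.035,40)
bot.reach(g+[0,0,.10],q1); st()
bot.servo_line(g); hand.move_gripper(0,40); st()
bot.servo_line(g+[0,0,.13],velocity=.2); st()
bot.reach(p+[0,0,.13],q2)
bot.servo_line(p+[0,0,.05],velocity=.2); st()
bot.servo_line(p+[0,0,.021],velocity=.06); st()
hand.move_gripper(.028); bot.dwell(.2)
bot.servo_line(p+[0,0,.12],velocity=.2); st()
c=snap('top','top1.png'); a=c['frame'][190:300,340:600,::-1]; s=vision.read_camera('scene')['frame'][150:290,290:470,::-1]
cv2.imwrite('pics/c1.png',np.vstack([cv2.resize(a,(520,220)),cv2.resize(s,(520,380))]))
```

```text
t3.6 [0.45  0.251 0.13 ] F [ 0.4 -0.6  0.8] w0.0353 g0.0 [ 0.51  0.34  1.97 -0.    0.84  1.98]
t4.7 [0.451 0.251 0.031] F [ 0.2 -1.2  2.9] w0.0279 g39.3 [ 0.51  0.5   2.01 -0.    0.62  1.98]
t5.5 [0.449 0.251 0.159] F [-0.6 -0.3 -0.3] w0.0276 g39.3 [0.51 0.29 1.95 0.   0.9  1.98]
t8.1 [ 0.438 -0.298  0.05 ] F [0.1 0.1 0.6] w0.0276 g39.4 [-0.6   0.48  1.98  0.    0.68 -0.46]
t8.7 [ 0.436 -0.298  0.022] F [-10.8  -1.   23.3] w0.0268 g37.7 [-0.6   0.53  1.99 -0.    0.62 -0.46]
t9.8 [ 0.437 -0.298  0.119] F [ 0.  -0.2 -0.8] w0.0280 g0.0 [-0.6   0.37  1.95  0.    0.83 -0.46]
```

View pics/c1.png

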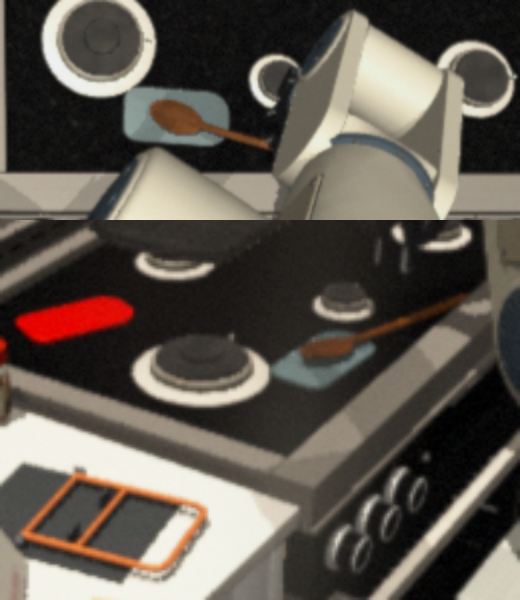

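Bowl lies on the blue-grey rest (top crop ~(175,118); scene crop ~(325,347)) with the handle to the right, fingers clear, and the backrest still folded. Next, the backrest.

Run:
```python
from h import *
yw=.173; X=np.array([np.cos(yw),np.sin(yw),0]); Z=np.array([0,0,1.]); O=np.array([.548,.2535,0])
rail=lambda a,r=.150: O+.016*Z-r*np.cos(a)*X+r*np.sin(a)*Z
o=[0,0,.006]
o0=get_obs()['position']; bot.servo_line(np.array(o0)+[0,0,.06],velocity=.25)
hand.move_gripper(.028,30)
best=[(abs(np.array(kinematics.solve_ik(rail(0)+[0,0,.1],quat([0,0,-1],s*X)))-get_obs()['joint_pos']).max(),s) for s in(1,-1)]
s=min(best)[1]; q=quat([0,0,-1],s*X); print(best)
bot.reach(rail(0)+[0,0,.1],q)
bot.servo_line(rail(0)+o,velocity=.12); st()
hand.move_gripper(0,30); st()
for i,a in enumerate(np.linspace(0,1.99,13)[1:]):
    bot.servo_line(rail(a)+o,velocity=.12)
    if i%3==0: st()
st(); hand.move_gripper(.03); bot.dwell(.2)
bot.servo_line(rail(1.99)+[0,0,.12],velocity=.25); st()
c=snap('top','top2.png');d=snap('scene','scene2.png')
cv2.imwrite('pics/c2.png',np.vstack([cv2.resize(c['frame'][140:310,150:470,::-1],None,fx=2,fy=1.7),cv2.resize(d['frame'][170:320,220:540,::-1],None,fx=2,fy=2)]))
```

```text
[(np.float64(1.114092053460853), 1), (np.float64(2.340152262891828), -1)]
t13.3 [0.401 0.228 0.022] F [ 0.5  0.4 -0.1] w0.0278 g0.0 [0.51 0.47 2.13 0.   0.54 0.34]
t13.7 [0.402 0.228 0.023] F [ 4.7 -3.  -1. ] w0.0063 g30.3 [ 0.51  0.47  2.13 -0.    0.54  0.34]
t14.0 [0.404 0.229 0.048] F [ 5.6 -2.1 -3.1] w0.0061 g30.5 [ 0.51  0.42  2.12 -0.    0.6   0.34]
t15.1 [0.433 0.234 0.115] F [ 7.6  2.2 -8.2] w0.0060 g29.6 [ 0.49  0.33  2.03 -0.    0.78  0.32]
t16.2 [0.488 0.243 0.16 ] F [-6.8 -0.4 13.6] w0.0060 g30.4 [0.46 0.34 1.88 0.   0.93 0.29]
t17.2 [0.561 0.256 0.172] F [ 0.7 -1.5 10.9] w0.0063 g32.5 [ 0.43  0.42  1.72 -0.    1.    0.25]
t17.9 [0.609 0.264 0.159] F [ 3.1 -1.2  6.3] w0.0062 g33.3 [ 0.41  0.5   1.62 -0.    1.02  0.23]
t19.1 [0.608 0.264 0.273] F [ 0.7 -0.1  0.4] w0.0303 g0.0 [0.41 0.39 1.52 0.   1.23 0.23]
```

View pics/c2.png

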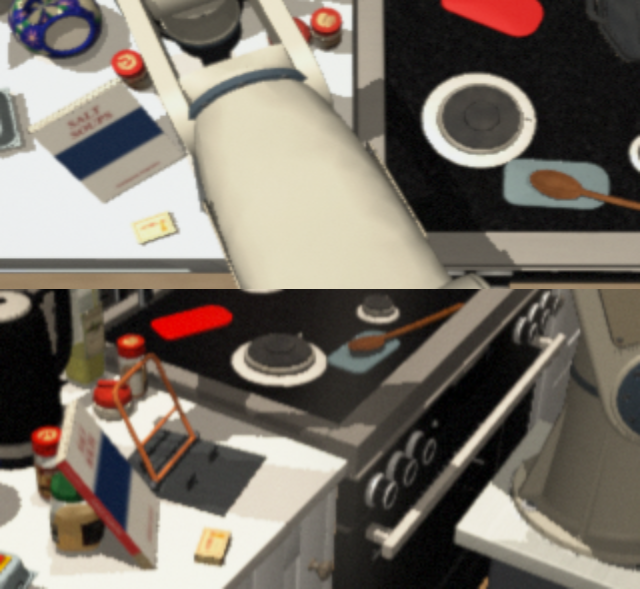

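Backrest now leans back over the rear of the base: rail ends at scene crop (117,388) and (153,355). The spoon is still on the rest. Now I'll check IK for the book and pick it.

```bash
cat >> h.py <<'E'
Zw=np.array([0,0,1.])
yw=.173; SX=np.array([np.cos(yw),np.sin(yw),0]); SY=np.array([-np.sin(yw),np.cos(yw),0]); O=np.array([.548,.2535,0])
def bookpose(foot,Xh,lean,s,d=.197):
    ax=np.sin(lean)*Xh+np.cos(lean)*Zw; n=-np.cos(lean)*Xh+np.sin(lean)*Zw
    return foot+d*ax, quat(-ax,s*n), ax
E
python3 - <<'E'
from h import *
rm=O+.016*Zw+.150*(np.sin(np.radians(25))*SX+np.cos(np.radians(25))*Zw)
for s in(1,-1): print('rail end px',proj('scene2',rm+s*.052*SY),'seen (278,219),(296,203)')
yb=.637; XB=np.array([np.cos(yb),np.sin(yb),0]); L=np.radians(30)
foot=np.array([.5201,.4233,.0905])-.1*(np.sin(L)*XB+np.cos(L)*Zw); print(foot)
tfoot=O-.026*SX+.0086*Zw
for s in(1,-1):
    p,q,ax=bookpose(foot,XB,L,s); p2,q2,_=bookpose(tfoot,SX,np.radians(27),s)
    for a,b in((p+.1*ax,q),(p,q),(p+.18*Zw,q),(p2+.18*Zw,q2),(p2,q2)): 
        j=kinematics.solve_ik(a,b); print(s,np.round(a,3),None if j is None else np.round(j,2))
E
```

```text
rail end px [278.85573178 216.99876326] seen (278,219),(296,203)
rail end px [296.28634812 200.18445393] seen (278,219),(296,203)
[0.47990581 0.39356068 0.00389746]
1 [0.599 0.482 0.261] None
1 [0.559 0.452 0.175] None
1 [0.559 0.452 0.355] None
1 [0.61  0.264 0.364] [ 0.36  0.61  1.06  0.09  1.94 -2.94]
1 [0.61  0.264 0.184] [ 0.36  0.72  1.24  0.09  1.64 -2.97]
-1 [0.599 0.482 0.261] [0.67 0.9  0.76 0.02 2.   0.03]
-1 [0.559 0.452 0.175] [0.67 0.86 1.03 0.02 1.78 0.03]
-1 [0.559 0.452 0.355] [0.67 0.75 0.84 0.02 2.07 0.04]
-1 [0.61  0.264 0.364] [0.36 0.61 1.06 0.09 1.94 0.2 ]
-1 [0.61  0.264 0.184] [0.36 0.72 1.24 0.09 1.64 0.18]
```

Run:
```python
from h import *
yb=.637; XB=np.array([np.cos(yb),np.sin(yb),0]); L=np.radians(30)
foot=np.array([.5201,.4233,.0905])-.1*(np.sin(L)*XB+np.cos(L)*Zw)
p,q,ax=bookpose(foot,XB,L,-1)
bot.servo_line(np.array(get_obs()['position'])+[0,0,.08],velocity=.25)
hand.move_gripper(.05,80)
bot.reach(p+.12*ax,q); st()
bot.servo_line(p+.03*ax,velocity=.15); bot.servo_line(p,velocity=.06); st()
hand.move_gripper(0,80); st()
bot.servo_line(p+.03*Zw,velocity=.08); bot.dwell(.2); st()
c=snap('top','top3.png');d=snap('scene','scene3.png')
cv2.imwrite('pics/c3.png',np.vstack([cv2.resize(c['frame'][140:310,150:470,::-1],None,fx=2,fy=1.7),cv2.resize(d['frame'][170:320,220:540,::-1],None,fx=2,fy=2)]))
```

```text
t21.0 [0.608 0.487 0.279] F [-0.3 -0.3  1. ] w0.0499 g0.0 [0.67 0.91 0.7  0.02 2.05 0.04]
t22.4 [0.559 0.452 0.174] F [-0.5 -0.8  0.3] w0.0500 g0.0 [0.67 0.86 1.03 0.02 1.78 0.03]
t22.8 [0.559 0.452 0.174] F [ 0.6  0.6 -3.2] w0.0143 g81.1 [0.67 0.86 1.03 0.02 1.78 0.03]
t23.5 [0.559 0.452 0.204] F [ 0.4  0.5 -3. ] w0.0145 g81.1 [0.67 0.84 1.01 0.02 1.82 0.03]
```

View pics/c3.png

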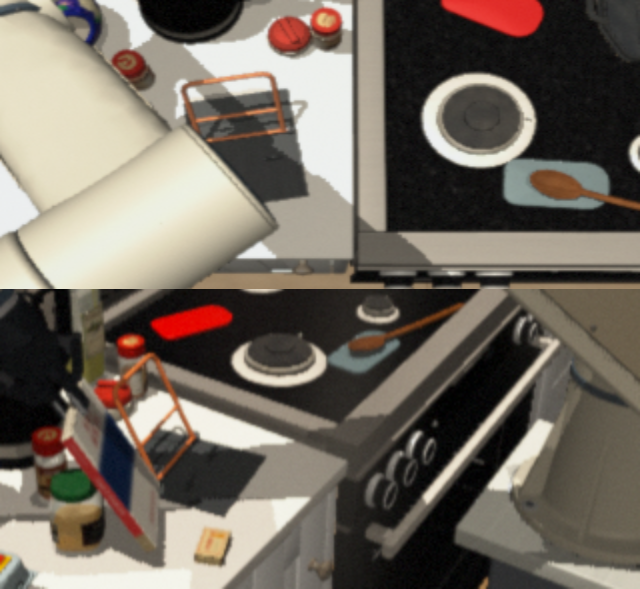

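The book hangs in the gripper clear of the jar, lean unchanged (foot corner at scene crop ~(148,548)). Jar and spices stand where they were. Carrying on to the stand.

Run:
```python
from h import *
yb=.637; XB=np.array([np.cos(yb),np.sin(yb),0]); L=np.radians(30)
foot=np.array([.5201,.4233,.0905])-.1*(np.sin(L)*XB+np.cos(L)*Zw)
n=-np.cos(L)*XB+np.sin(L)*Zw; YB=np.array([-XB[1],XB[0],0])
print('pred foot L front px',proj('scene3',foot+.03*Zw+.008*n+.07*YB),'seen ~(294,299)')
p,q,ax=bookpose(foot,XB,L,-1)
bot.servo_line(p+.18*Zw,velocity=.2)
tf=O-.026*SX+.0086*Zw; p2,q2,_=bookpose(tf,SX,np.radians(27),-1)
bot.reach(p2+.18*Zw,q2); st()
bot.servo_line(p2+.04*Zw,velocity=.15); bot.dwell(.2); st()
c=snap('top','top4.png');d=snap('scene','scene4.png')
cv2.imwrite('pics/c4.png',np.vstack([cv2.resize(c['frame'][140:310,150:470,::-1],None,fx=2,fy=1.2),cv2.resize(d['frame'][190:300,240:400,::-1],None,fx=4,fy=3.5)]))
```

```text
pred foot L front px [299.92639909 296.19481762] seen ~(294,299)
t25.3 [0.61  0.264 0.363] F [ 0.4  0.8 -3.2] w0.0144 g81.0 [0.36 0.61 1.06 0.09 1.93 0.2 ]
t26.6 [0.611 0.265 0.225] F [ 0.7  0.5 -3.7] w0.0140 g81.0 [0.36 0.69 1.21 0.09 1.7  0.18]
```

View pics/c4.png

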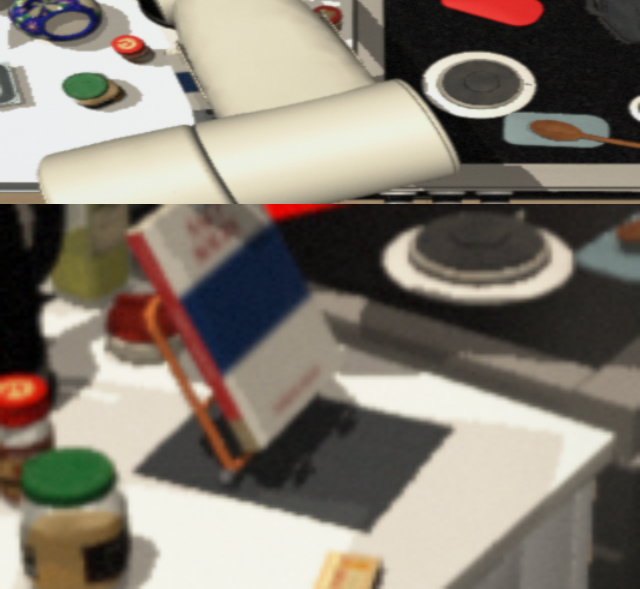

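Run:
```python
from h import *
L=np.radians(27); n=-np.cos(L)*SX+np.sin(L)*Zw; ax=np.sin(L)*SX+np.cos(L)*Zw
tf=O-.026*SX+.0086*Zw
print('pred front foot L',proj('scene4',tf+.04*Zw+.008*n+.07*SY),'seen (305,260)', 'pred R',proj('scene4',tf+.04*Zw+.008*n-.07*SY),'seen (325,240)')
print('mm/px check +10mm y,x,z',proj('scene4',tf+.01*SY)-proj('scene4',tf),proj('scene4',tf+.01*SX)-proj('scene4',tf),proj('scene4',tf+.01*Zw)-proj('scene4',tf))
p2,q2,_=bookpose(tf,SX,L,-1)
f0=get_obs()['wrist_force'][2]
for dz in np.arange(.012,-.013,-.003):
    bot.servo_line(p2+dz*Zw,velocity=.06); F=np.array(get_obs()['wrist_force']); print('%.3f'%dz,np.round(F,1))
    if F[2]-f0>5 or np.hypot(F[0],F[1])>12: break
c=snap('top','top5.png');d=snap('scene','scene5.png')
cv2.imwrite('pics/c5.png',cv2.resize(d['frame'][190:300,240:400,::-1],None,fx=4,fy=4))
```

```text
pred front foot L [307.81941676 257.76063032] seen (305,260) pred R [328.83236453 232.60515922] seen (325,240)
mm/px check +10mm y,x,z [-1.49176057  1.8349377 ] [-3.03549582 -0.81579293] [-0.08034168 -2.76728538]
0.012 [ 0.5  0.3 -2.9]
0.009 [ 0.8 -0.  -3.9]
0.006 [-0.1 -0.8 -3.1]
0.003 [-0. -0. -4.]
0.000 [ 0.1  0.4 -2.7]
-0.003 [1.7 0.9 5.7]
```

View pics/c5.png

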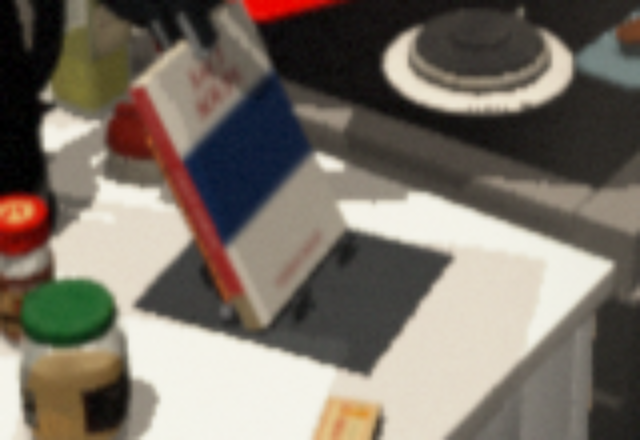

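The foot stands on the base behind both toes (scene crop ~(303,305) and (345,248)), and the contact height matches the base sheet. Releasing.

Run:
```python
from h import *
L=np.radians(27); ax=np.sin(L)*SX+np.cos(L)*Zw
hand.move_gripper(.036); bot.dwell(.4); st()
p=np.array(get_obs()['position'])
bot.servo_line(p+.06*ax,velocity=.1); bot.servo_line(p+.16*ax,velocity=.2)
q=np.array(get_obs()['joint_pos']); q[0]=-.9; bot.goto_joints(q); bot.dwell(.5); st()
c=snap('top','top6.png');d=snap('scene','scene6.png')
cv2.imwrite('pics/c6.png',np.vstack([cv2.resize(c['frame'][140:310,150:470,::-1],None,fx=2,fy=1.7),cv2.resize(d['frame'][190:300,240:400,::-1],None,fx=4,fy=2.75)]))
```

```text
t29.4 [0.61  0.264 0.181] F [-0.1  0.1  0.3] w0.0359 g0.0 [0.36 0.73 1.25 0.09 1.63 0.18]
t34.3 [ 0.478 -0.559  0.322] F [-0.5 -0.  -0.2] w0.0359 g0.0 [-0.9   0.76  0.88  0.09  1.97  0.19]
```

View pics/c6.png

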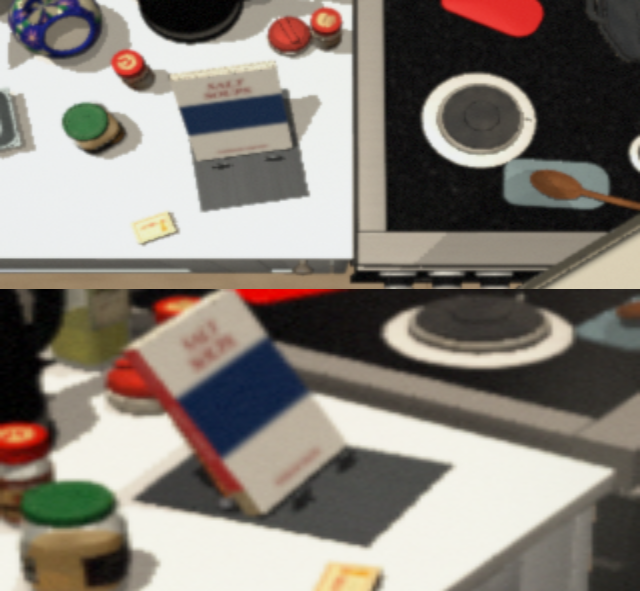

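The book leans on the wire, cover forward and upright. Its foot runs (195,163)-(300,147), centred between the toes (midpoint 247.5 vs 248.5 px, slopes equal). The spoon is on the rest and the other items have not moved.

```bash
python3 -c "
from h import *
print(hand_in())"
```

```text
the job is handed in; nothing more can be done
None
```

I handed the job in at about 34 s of robot time: the spoon's bowl is on the blue-grey rest, the backrest leans on its stop, and the book leans centred on the stand with its cover forward; the last pictures showed all of this, but `hand_in()` returned no verdict.

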